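# Angle the aluminium profile past the post into its bay

## Task

Push the slotted aluminium profile across the worktop with your fingertips, angling it past the steel post so that it ends in the blue bay behind the post: between the two end stops, with its whole length up against the rear fence. Push gently and never grip it: it stays flat on the worktop all the way, not lifted or tipped, and the other loose things stay where they are.

Things in the scene. Friction and masses are not known exactly. Their poses are not given: they have to be found in the camera images.
- bay: Fixed blue bay, 30 mm tall, open to the robot and upwards; its floor is the worktop, marked by a white sheet without thickness. Origin: on the worktop, middle of the rear fence's inner (robot-side) face; x points away from the robot through the fence, y along it to the left, z up (turned up to 0.15 rad). Fence: 264 mm along y, 14 mm thick (x 0 to 14), with 4 mm high feet behind to x 33.
- stop_left (a point): Left end stop of the bay: where its inner face meets the fence, on the worktop (bay x 0, y +118 mm). The stop is 14 mm thick, 30 mm tall and runs from the fence 40 mm towards the robot. Axes as the bay's.
- stop_right (a point): The same for the right end stop (bay x 0, y -118 mm): 236 mm are free between the stops.
- post (a point): Foot, on the worktop, of the axis of the fixed upright steel post in the bay's mouth: 14 mm in diameter, 45 mm tall, at bay x -58, y +48 mm, so that 51 mm are free between it and the fence. Axes as the bay's.
- profile: Loose straight length of slotted silver aluminium profile with black end caps, 200 mm long along its own y axis, 25 x 25 mm in section, about 0.25 kg, lying on the worktop in front of the bay, roughly parallel to the fence and offset to the right. Origin: centre of its underside; z up. Both ends are alike.
- profile_center (a point): Centre of the profile (12.5 mm above its underside), axes as the profile's.
- profile_end_1 (a point): Centre of the profile's end face at its own y = +100 mm (the left end at the start).
- profile_end_2 (a point): Centre of the profile's end face at its own y = -100 mm (the right end at the start).
- white_vial: Bystander, not to be moved: small clear vial with a white cap, 28 mm wide, 60 mm tall, standing behind the bay. Origin: centre of its underside.
- red_cap: Bystander, not to be moved: loose red screw cap, 53 mm wide, 25 mm tall, lying behind the bay. Origin: centre of its underside.
- black_tape: Bystander, not to be moved: roll of black tape, 58 mm wide, 19 mm tall, lying to the right of the bay. Origin: centre of its underside.
- brass_fitting: Bystander, not to be moved: brass pipe fitting, 16 x 60 x 14 mm, lying to the left of the bay's mouth. Origin: centre of its underside.
- small_bottle: Bystander, not to be moved: small amber bottle with a blue cap, 57 mm wide, 119 mm tall, standing behind and to the right of the bay. Origin: centre of its underside.

How it is judged:
At the end, for the whole second after the job is handed in: The profile lies flat and still on the worktop inside the bay behind the post: both of its ends no more than about 7 mm from touching the rear fence, and its middle within 24 mm of the bay's middle (between the end stops) (x of profile_end_1 in the frame of bay between -0.0195 and -0.006 m and x of profile_end_2 in the frame of bay between -0.0195 and -0.006 m and y of profile_center in the frame of bay between -0.024 and 0.024 m and height (world z) of profile below 0.005 m and angle between profile's own z axis and vertical below 0.08 rad and linear speed of profile below 0.01 m/s and angular speed of profile below 0.05 rad/s).
It fails at once if the profile was gripped or pressed hard (more than 35 N between the fingers and the profile) (contact force between the fingers and profile above 35 N).
It fails at once if the profile was lifted or tipped (more than 10 mm off the worktop or 0.2 rad) (height (world z) of profile above 0.01 m or angle between profile's own z axis and vertical above 0.2 rad).
It fails at once if another loose thing was moved by more than 15 mm (distance of any of white_vial, red_cap, black_tape, brass_fitting, small_bottle from where it was at the start of the episode above 0.015 m).
It also fails if it takes over 72 s, if anything falls off the work surface, if the arm or the gripper's body presses on something with over 40 N, if the wrist force passes 120 N, or if a joint passes its speed limit or range.

## Robot

A 6-joint arm with a two-finger parallel gripper is mounted at the origin on a cart in front of the work surface, level with it; the furniture and walls round the work are solid. World frame = base frame: x ahead of the robot, y to its left, z up, the work surface at z = 0. Lengths are in m, angles in rad, forces in N, time in s.
With the tool pointing down it reaches from about 0.35 to 0.975 m from the base axis. Payload 4.9 kg.
Tool frame: the origin (TCP) lies at the very end of the fingers, on their centre line; the grasp point (between the pads) lies 19 mm behind it; z points along the fingers, y is the line along which they close (so a half turn about z gives the same grasp; the last joint's range is limited). The gripper opens to 85 mm and grips with 20 to 120 N. Pads are 22 mm wide; open, the fingers measure 114 mm over their backs; the gripper's body (76 mm by 85 mm) begins 54 mm behind the grasp point. The pads swing forward as they close: fully open they stand 13 mm farther back than shut.
Start: joints at [-0.119, 0.053, 1.613, -0, 1.476, -0.119], TCP at [0.625, 0, 0.231] pointing down, gripper open.
Joint ranges: [-3.01, 3.01], [-1.01, 2.22], [0.06, 2.58], [-1.02, 4.17], [0.09, 2.62], [-3.14, 3.14]. Speed limits (rad/s): [2.57, 2.57, 3.14, 3.14, 3.14, 3.14].

## Interface

Orientations are given as a rotation vector (axis times angle).
In Python, from station import ctrl, imaging gives the robot as it stands.
- The arm moves only by the tool play_rows, never from a script. Its argument "series" is a list of rows, each a list of 3 entries, a list of its own where there are three numbers: the opening, from 0 (shut) to 1 (fully open), then the shift along the tool's x, y, z each as a share of 0.05 m, from -1 to 1, then the turn, a rotation vector about the tool's x, y, z each as a share of 8 degrees, from -1 to 1. In form: [[grip, [dx, dy, dz], [ax, ay, az]], ...]. A call has 1 to 8 rows; each row shifts and turns the commanded pose from where the row before left it, along the tool's axes as they then stand; what a row does not reach is not made up. A row lasts 1/8 s, in which the tool goes at most 62.5 mm and 10.7 degrees, less where a joint would pass 70% of its speed; a pose out of reach is approached as far as the arm can. A call with a number of a shift or a turn outside -1 to 1 is refused whole. A call with a gripper value outside its range is refused whole. The fingers move at their own pace and stop on an object; "force" is the grip in N (left out, the last holds). Time passes only in rows, so rows that do not move let the fingers close. It gives the time, the measured TCP pose, the force, the opening and the grip force at its end, in the units of the state.
- ctrl.get_obs(): the state, without advancing time (a new reading comes with each control period).
- imaging.get_image(name): name is "scene" or "side" or "wrist"; returns a dict with "color" (400x640x3 uint8, blue, green, red), "fx", "fy", "cx", "cy" (pixels), "extrinsics" (4x4, takes a point from world to camera coordinates); the wrist camera has in their place "hand_eye" (4x4, takes a point from camera to tool coordinates, whose origin is the TCP and whose axes are the flange's). Camera axes: x right, y down, z forward; pixel columns grow to the right and rows downward; lengths in m; the calibration is good to about 2 mm. A picture is of the moment at which its call begins: read the wrist's pose just before it. There is no depth.
- ctrl.finish_job(): hands the job in; it is judged then, once.
The state is a dict: "t": time; "q": joint angles; "dq": joint speeds; "effort": joint torques, N m; "tool_pos": TCP position; "tool_rot": TCP orientation; "contact_force": force on the tool from outside, world axes, zero at the start; "wrist_torque": the same for the moment, N m; "opening": finger opening in m; "grip_force": force on a finger pad.
Only numpy, scipy, OpenCV 4.12 (cv2) and the standard library are available. Lean on these libraries where they do the work, as an engineer would, in place of code of your own. Each camera call takes 0.05 s, during which the arm holds its last target. There are 200 camera calls.

## Working session

There is one attempt and no reset: what is moved stays moved. The work goes in short steps, Python scripts to look and compute and a tool call to move; the robot and the scene stay as the last step left them, time stands still between calls to the robot, and variables do not carry over. Pictures are saved under pics/ and viewed, at most 10 in all, crops included, and the job is handed in when it is done.

Besides the shell and the picture viewer there is one more tool, called after "Request:" by a JSON object that holds its "method" and its "body". play_rows: Moves the arm, as the interface text tells. Shift numbers are shares of 0.05 m and turn numbers shares of 8 degrees, none past 1 either way. Its arguments: {"type":"object","properties":{"series":{"type":"array"},"force":{"type":"number"}},"required":["series"]}

```bash
mkdir -p pics; cat > h.py <<'E'
import numpy as np, cv2
from station import ctrl, imaging
from scipy.spatial.transform import Rotation as R
def snap(n,f):
    d=imaging.get_image(n); cv2.imwrite('pics/'+f,d['color']); return d
def ray(d,u,v,z):
    E=np.array(d['extrinsics']); Rm=E[:3,:3]; c=-Rm.T@E[:3,3]
    r=Rm.T@np.array([(u-d['cx'])/d['fx'],(v-d['cy'])/d['fy'],1]); return c+r*(z-c[2])/r[2]
E
python3 - <<'E'
from h import *
import pickle
o=ctrl.get_obs(); print(o)
D={}
for n in ('scene','side'):
    d=snap(n,n+'0.png'); D[n]=d
    E=np.array(d['extrinsics']); print(n,d['fx'],d['cx'],d['cy'],-E[:3,:3].T@E[:3,3])
pickle.dump(D,open('d0.pkl','wb'))
E
```

```text
{'t': 0.0, 'q': array([-1.19004585e-01,  5.33799459e-02,  1.61431187e+00, -2.90086276e-05,
        1.47600711e+00, -1.19001053e-01]), 'dq': array([-0.0006334 , -0.00059145,  0.00093285,  0.00016981, -0.00217142,
       -0.00039947]), 'effort': array([ 2.70554956e-04, -3.93670499e+01, -3.70175600e+01, -1.62778279e-04,
        6.93513779e-03, -6.06393527e-06]), 'tool_pos': array([6.24366138e-01, 6.52118264e-05, 2.30038038e-01]), 'tool_rot': array([-2.22028372e+00, -2.22028204e+00,  2.07975960e-03]), 'contact_force': array([-0.18350077, -0.87411406,  0.24993606]), 'wrist_torque': array([-0.02923013,  0.057095  , -0.02179054]), 'grip_force': 0.0, 'opening': 0.08489303340477929}
scene 444.44706058020773 321.0875648560925 198.49129422576956 [-0.03808729 -0.55589854  0.83725561]
side 395.89292391686666 324.9031666467278 193.52853547157537 [0.42089368 0.70748028 0.37800007]
```

View pics/scene0.png

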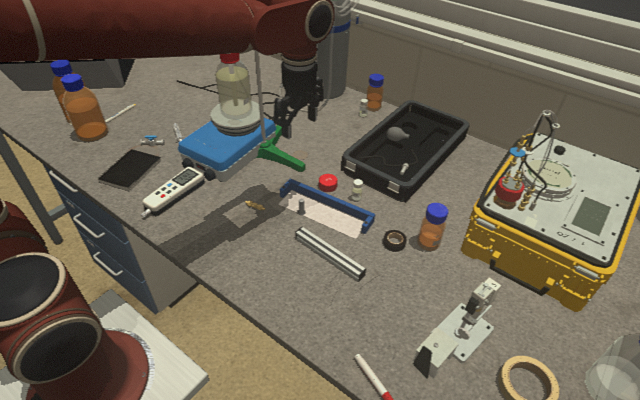

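View pics/side0.png

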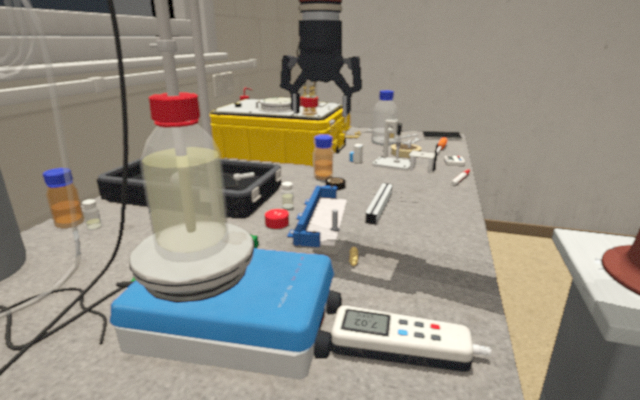

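The scene view shows the bay at about (283,183)–(372,217), the post at (302,207) and the profile at (297,232)–(363,272). In the side view the bay is near (320,215) and the profile near (380,200). Next I'll enlarge the scene crop and check whether the wrist view helps.

```bash
python3 - <<'E'
from h import *
import pickle
im=cv2.imread('pics/scene0.png'); c=im[168:288,265:425]
cv2.imwrite('pics/c1.png',cv2.resize(c,None,fx=5,fy=5,interpolation=cv2.INTER_CUBIC))
o=ctrl.get_obs();d=snap('wrist','w0.png'); pickle.dump((o,d),open('w0.pkl','wb'))
print(d['hand_eye'],d['fx'],d['cx'],d['cy'])
E
```

```text
[[-3.54424569e-04 -9.60441228e-01 -2.78482533e-01  6.93649146e-02]
 [ 9.99999230e-01 -9.10831231e-06 -1.24128538e-03  2.83455394e-04]
 [ 1.18964515e-03 -2.78482759e-01  9.60440492e-01 -1.43185416e-01]
 [ 0.00000000e+00  0.00000000e+00  0.00000000e+00  1.00000000e+00]] 348.9961438192887 319.43190709804463 197.85386501623927
```

View pics/c1.png

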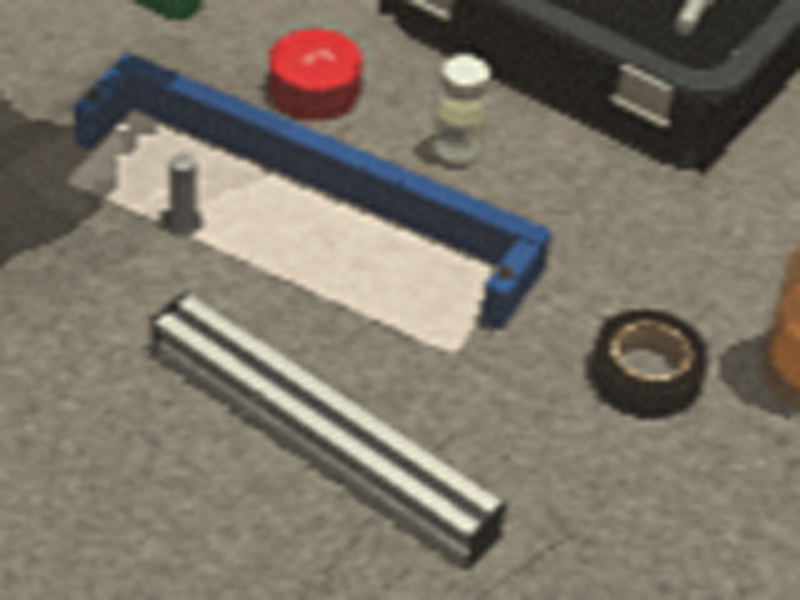

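View pics/w0.png

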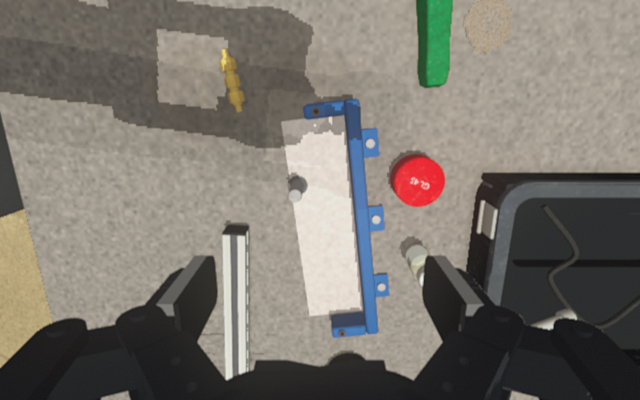

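Scene crop: profile top corners (187,296), (153,318), (503,508), (470,540); post foot (183,228); near sheet corners (70,183) and (455,350). Wrist view: sheet edge (283,121)–(308,316), fence line (343,115)–(361,308), post foot about (294,196), profile far end (224..249,226).

```bash
cat >> h.py <<'E'
def wcam(o,d):
    T=np.eye(4); T[:3,:3]=R.from_rotvec(o['tool_rot']).as_matrix(); T[:3,3]=o['tool_pos']
    e=dict(d); e['extrinsics']=np.linalg.inv(T@np.array(d['hand_eye'])); return e
def proj(d,p):
    E=np.array(d['extrinsics']); c=E[:3,:3]@np.asarray(p)+E[:3,3]
    return c[:2]/c[2]*d['fx']+[d['cx'],d['cy']]
E
python3 - <<'E'
from h import *
import pickle
np.set_printoptions(precision=4,suppress=True)
d=pickle.load(open('d0.pkl','rb'))['scene']; o,w=pickle.load(open('w0.pkl','rb')); w=wcam(o,w)
print('wcam', np.linalg.inv(w['extrinsics'])[:3,3])
for n,u,v,z in [('pLfar',187,296,.025),('pLnear',153,318,.025),('pRfar',503,508,.025),('pRnear',470,540,.025),('pRnearbot',468,565,0),('post',183,230,0),('posttop',182,158,.045),('sheetL',70,183,0),('sheetR',455,350,0),('fenceTopLout',125,55,.03),('fenceTopRout',550,232,.03),('stopRbot',485,320,0)]:
    print('S',n,ray(d,u/5+265,v/5+168,z)[:2])
for n,u,v,z in [('pLnear',223.5,227,.025),('pLfar',249,227,.025),('pnear2',225,375,.025),('pfar2',249,375,.025),('post',294,196,0),('posttop',298.5,183,.045),('sheetL',283,121,0),('sheetR',308,317,0),('fenceL',343,115,0),('fenceR',361,308,0),('fenTopLout',358,99,.03),('fenTopRout',378,332,.03),('stopRtopnear',332,331,.03),('stopLtopnear',305,113,.03),('brass',233,80,.007),('tape',345,362,.019)]:
    print('W',n,ray(w,u,v,z)[:2])
E
```

```text
wcam [0.625  0.0694 0.3734]
S pLfar [ 0.5388 -0.0754]
S pLnear [ 0.517  -0.0717]
S pRfar [ 0.5273 -0.2707]
S pRnear [ 0.503 -0.269]
S pRnearbot [ 0.5074 -0.2673]
S post [ 0.5917 -0.029 ]
S posttop [ 0.5977 -0.024 ]
S sheetL [0.581  0.0407]
S sheetR [ 0.6121 -0.1887]
S fenceTopLout [0.6535 0.0628]
S fenceTopRout [ 0.6853 -0.1946]
S stopRbot [ 0.6384 -0.1892]
W pLnear [ 0.5216 -0.0639]
W pLfar [ 0.5488 -0.0639]
W pnear2 [ 0.5086 -0.2565]
W pfar2 [ 0.5379 -0.2565]
W post [ 0.5955 -0.0366]
W posttop [ 0.6037 -0.0108]
W sheetL [0.5857 0.045 ]
W sheetR [ 0.6096 -0.1921]
W fenceL [0.6484 0.0511]
W fenceR [ 0.6747 -0.1793]
W fenTopLout [0.6604 0.0673]
W fenTopRout [ 0.6913 -0.1909]
W stopRtopnear [ 0.6383 -0.1897]
W stopLtopnear [0.6101 0.0545]
W brass [0.5378 0.0855]
W tape [ 0.6551 -0.2424]
```

The wrist view is the most reliable of the three. I'll turn the gripper so its finger line runs along the profile, with the camera on the far side, and hover there for a cleaner look.

Request:
{"method": "play_rows", "body": {"series": [[1,[-0.7,-0.6,0],[0,0,0]],[1,[-0.7,-0.6,0],[0,0,0]],[1,[-0.7,-0.6,0],[0,0,0]],[1,[0,0,0],[0,0,1]],[1,[0,0,0],[0,0,1]],[1,[0,0,0],[0,0,1]],[1,[0,0,0],[0,0,1]],[1,[0,0,0],[0,0,1]]]}}

```text
t: 1.15
tool_pos: [0.5347, -0.1049, 0.2309]
tool_rot: [-2.85, -1.321, 0.001]
contact_force: [-0.6, 0.6, 0.7]
opening: 0.0856
grip_force: 0.0
```

Request:
{"method": "play_rows", "body": {"series": [[1,[0,0,0],[0,0,1]],[1,[0,0,0],[0,0,1]],[1,[0,0,0],[0,0,1]],[1,[0,0,0],[0,0,1]],[1,[0,0,0],[0,0,1]],[1,[0,0,0],[0,0,0.8]],[1,[0,0,0],[0,0,0]],[1,[0,0,0],[0,0,0]]]}}

```text
t: 2.15
tool_pos: [0.5348, -0.105, 0.2311]
tool_rot: [-3.14, -0.101, 0.001]
contact_force: [0.4, 0.3, -0.5]
opening: 0.0856
grip_force: 0.0
```

```bash
python3 - <<'E'
from h import *
import pickle
o=ctrl.get_obs();d=snap('wrist','w1.png'); pickle.dump((o,d),open('w1.pkl','wb'))
print(o['tool_pos'],R.from_rotvec(o['tool_rot']).as_matrix().round(4),o['q'],o['contact_force'])
E
```

```text
[ 0.53484993 -0.10497326  0.23109625] [[ 9.979e-01  6.430e-02 -4.000e-04]
 [ 6.430e-02 -9.979e-01  1.000e-04]
 [-4.000e-04 -1.000e-04 -1.000e+00]] [-3.30337227e-01 -1.38438095e-01  1.79855764e+00 -4.54629335e-05
  1.48186123e+00  1.17607799e+00] [ 0.41557581  0.32453604 -0.54105096]
```

View pics/w1.png

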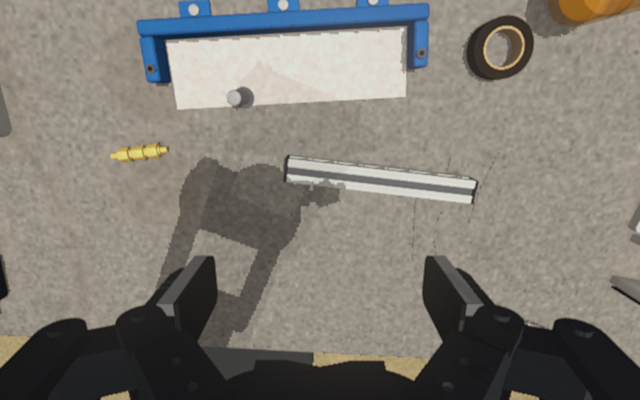

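This view is clean. Profile top-face corners are (286,158), (286,182), (477,180), (474,203); post top (234,98) and foot (247,97); sheet near corners (178,109) and (407,96), with the fence base from (167,40) to (408,28).

```bash
cat >> h.py <<'E'
def fitbay(w,pts):
    # pts: (u,v,bay xyz); least squares pose x,y,yaw
    from scipy.optimize import least_squares
    f=lambda p: np.concatenate([proj(w,[p[0]+np.cos(p[2])*b[0]-np.sin(p[2])*b[1],p[1]+np.sin(p[2])*b[0]+np.cos(p[2])*b[1],b[2]])-[u,v] for u,v,b in pts])
    s=least_squares(f,[.65,-.06,.1]); return s.x,f(s.x).reshape(-1,2)
E
python3 - <<'E'
from h import *
import pickle
np.set_printoptions(precision=4,suppress=True)
o,w=pickle.load(open('w1.pkl','rb')); w=wcam(o,w)
b,r=fitbay(w,[(167,40,(0,.118,0)),(408,28,(0,-.118,0)),(234,98,(-.058,.048,.045)),(247,97,(-.058,.048,0)),(428,4,(.014,-.132,.03)),(138,21,(.014,.132,.03))])
print('bay',b); print(r)
p,r=fitbay(w,[(286,158,(.0125,.1,.025)),(286,182,(-.0125,.1,.025)),(477,180,(.0125,-.1,.025)),(474,203,(-.0125,-.1,.025))])
print('prof',p); print(r)
c,s=np.cos(b[2]),np.sin(b[2]); print('in bay',np.array([[c,s],[-s,c]])@(p[:2]-b[:2]),p[2]-b[2])
for n,u,v,z in [('brassR',168,149,.007),('brassL',112,157,.007),('tape',500,47,.019)]: print(n,ray(w,u,v,z))
E
```

```text
bay [ 0.6616 -0.066   0.1138]
[[ 0.8016  0.9872]
 [-0.7019 -0.1076]
 [ 0.5437  0.6483]
 [-2.2175  1.2929]
 [ 3.6826 -0.6661]
 [-2.4297 -1.1774]]
prof [ 0.526  -0.1707 -0.0503]
[[-0.3143  0.0669]
 [-2.4287 -0.0004]
 [ 2.7639  0.1387]
 [-0.0235  0.2457]]
in bay [-0.1466 -0.0887] -0.16409445987008656
brassR [0.542  0.0542 0.007 ]
brassL [0.5296 0.114  0.007 ]
tape [ 0.6608 -0.2684  0.019 ]
```

```bash
cat >> h.py <<'E'
BAY=np.array([.6616,-.066,.1138])
def b2w(x,y): c,s=np.cos(BAY[2]),np.sin(BAY[2]); return BAY[:2]+[c*x-s*y,s*x+c*y]
def w2b(p): c,s=np.cos(BAY[2]),np.sin(BAY[2]); return np.array([[c,s],[-s,c]])@(np.asarray(p)[:2]-BAY[:2])
def head(o): m=R.from_rotvec(o['tool_rot']).as_matrix(); return np.arctan2(m[1,0],m[0,0])
def to(x,y,z,h):
    "shift in tool axes (units of .05) in present frame, turn in units of 8deg"
    o=ctrl.get_obs(); m=R.from_rotvec(o['tool_rot']).as_matrix()
    print('pos',o['tool_pos'].round(4),'head',round(head(o),4),'F',o['contact_force'].round(1))
    print('shift',(m.T@(np.array([x,y,z])-o['tool_pos'])/.05).round(2),'turn',round(np.degrees(head(o)-h)/8,2))
E
python3 - <<'E'
from h import *
import pickle
o,w=pickle.load(open('w1.pkl','rb')); H=np.linalg.inv(np.array(w['hand_eye']));w['extrinsics']=H
for z in (0,-.013):
    for x in (-.011,.011): print(z,x,proj(w,[x,-.0425,z]),proj(w,[x,-.057,z]))
to(.482,-.169,.12,-.05)
E
```

```text
0 -0.011 [223.86933928 281.99365051] [192.36310049 281.98503431]
0 0.011 [220.03020691 237.62027328] [187.26467313 237.61635606]
-0.013 -0.011 [215.78085297 297.68178871] [181.62085834 297.67058747]
-0.013 0.011 [211.25223691 250.08889584] [175.60687277 250.0830924 ]
pos [ 0.5349 -0.105   0.2312] head 0.0641 F [-0.1  0.4  0.2]
shift [-1.14  1.21  2.22] turn 0.82
```

Request:
{"method": "play_rows", "body": {"series": [[1,[-0.4,0.4,0.7],[0,0,0]],[1,[-0.4,0.4,0.7],[0,0,0]],[1,[-0.35,0.4,0.8],[0,0,0]],[1,[0,0,0.8],[0,0,0.8]],[1,[0,0,0.8],[0,0,0]],[1,[0,0,0.4],[0,0,0]],[1,[0,0,0.2],[0,0,0]],[1,[0,0,0],[0,0,0]]]}}

```text
t: 3.2
tool_pos: [0.4812, -0.1684, 0.0111]
tool_rot: [-3.14, 0.076, 0.001]
contact_force: [-0.4, -0.2, 0.2]
opening: 0.0856
grip_force: 0.0
```

```bash
python3 - <<'E'
from h import *
import pickle
to(.482,-.169,-.002,-.05)
o=ctrl.get_obs();d=snap('wrist','w2.png'); pickle.dump((o,d),open('w2.pkl','wb'))
E
```

```text
pos [ 0.4812 -0.1684  0.0111] head -0.0485 F [-0.4 -0.2  0.2]
shift [0.02 0.01 0.26] turn 0.01
```

View pics/w2.png

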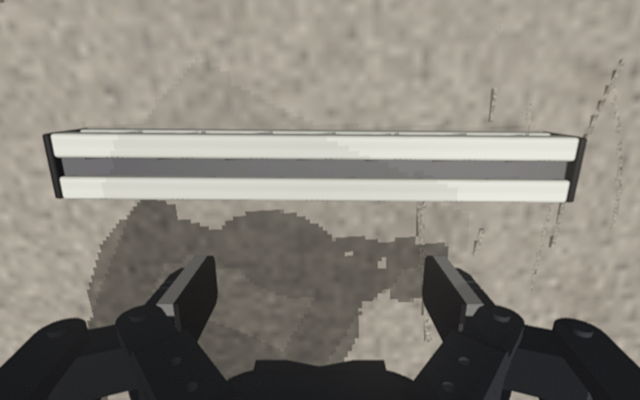

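The close-up shows the profile nearly parallel to the finger line: top corners (45,135), (60,198), (583,138), (572,201). I'll lower the tips and push forward, turning gradually.

Request:
{"method": "play_rows", "body": {"series": [[1,[0,0,0.26],[0,0,0]],[1,[0.2,0,0],[0,0,0]],[1,[0.2,0,0],[0,0,0]],[1,[0.15,0,0],[0,0,0.1]],[1,[0.15,0,0],[0,0,0.12]],[1,[0.15,0,0],[0,0,0.12]],[1,[0.15,0,0],[0,0,0.12]],[1,[0,0,0],[0,0,0]]]}}

```text
t: 4.25
tool_pos: [0.5322, -0.1718, -0.0015]
tool_rot: [3.136, -0.178, 0.002]
contact_force: [-0.6, -0.7, 0.6]
opening: 0.0851
grip_force: 0.0
```

```bash
cat >> h.py <<'E'
def fitprof(pts_w2,o,d):
    w=wcam(o,d); P=[(.0125,.1,.025),(-.0125,.1,.025),(.0125,-.1,.025),(-.0125,-.1,.025)]
    p,r=fitbay(w,[(u,v,b) for (u,v),b in zip(pts_w2,P) if u is not None])
    print('prof w',p.round(4),'bay',w2b(p).round(4),'rel yaw',(p[2]-BAY[2]).round(4),'res',abs(r).max().round(1)); return p
E
python3 - <<'E'
from h import *
import pickle
o,d=pickle.load(open('w2.pkl','rb'))
fitprof([(45,135),(60,198),(583,138),(572,201)],o,d)
o=ctrl.get_obs();d=snap('wrist','w3.png'); pickle.dump((o,d),open('w3.pkl','wb'))
print(o['tool_pos'],head(o),o['contact_force'])
E
```

```text
prof w [ 0.5259 -0.1704 -0.0538] bay [-0.1467 -0.0883] rel yaw -0.1676 res 4.6
[ 0.53223855 -0.17183819 -0.00152885] -0.11329002633225332 [-0.61118096 -0.65986168  0.6111835 ]
```

View pics/w3.png

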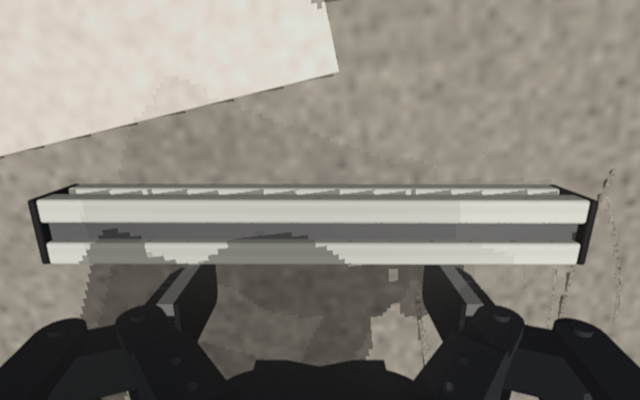

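The profile sits flush on both fingertips: corners (30,200), (45,264), (598,201), (582,264). Next I'll work out the remaining push.

```bash
python3 - <<'E'
from h import *
import pickle
o,d=pickle.load(open('w3.pkl','rb'))
p=fitprof([(30,200),(45,264),(598,201),(582,264)],o,d)
h=head(o); m=np.array([[np.cos(h),np.sin(h)],[np.sin(h),-np.cos(h)]])
print('offset tool',m.T@(p[:2]-o['tool_pos'][:2]))
# bay line x=-.072+.309(y+.091): signed distance along heading
b=w2b(p); print('dx to line', -.072+.309*(b[1]+.091)-b[0])
print('target end pos', [b2w(-.15,-.2)])
E
```

```text
prof w [ 0.556  -0.1739 -0.1145] bay [-0.1172 -0.0952] rel yaw -0.2283 res 2.7
offset tool [ 0.02386058 -0.00060485]
dx to line 0.043846713838669046
target end pos [array([ 0.53528114, -0.28173953])]
```

Request:
{"method": "play_rows", "body": {"series": [[1,[0.14,0,0],[0,0,0.09]],[1,[0.14,0,0],[0,0,0.09]],[1,[0.14,0,0],[0,0,0.09]],[1,[0.14,0,0],[0,0,0.09]],[1,[0.14,0,0],[0,0,0.09]],[1,[0.14,0,0],[0,0,0.07]],[1,[0,0,0],[0,0,0]]]}}

```text
t: 5.18
tool_pos: [0.5738, -0.178, -0.0013]
tool_rot: [3.128, -0.291, 0.002]
contact_force: [0.2, 0.0, -0.7]
opening: 0.0857
grip_force: 0.0
```

```bash
python3 - <<'E'
from h import *
o=ctrl.get_obs(); h=head(o); c=o['tool_pos'][:2]+.0239*np.array([np.cos(h),np.sin(h)])
print('expected prof',c,h,'bay',w2b(c),h-BAY[2])
y=np.array([-np.sin(h),np.cos(h)])
e=c-y*.1; print('end2',e)
for g in (.016,.03): print('tcp beyond end by',g,c-y*(.1+g))
E
```

```text
expected prof [ 0.59727794 -0.18238691] -0.18577384642852093 bay [-0.07712227 -0.10833003] -0.2995738464285209
end2 [ 0.57880723 -0.28066627]
tcp beyond end by 0.016 [ 0.57585191 -0.29639097]
tcp beyond end by 0.03 [ 0.57326601 -0.31015008]
```

Request:
{"method": "play_rows", "body": {"series": [[1,[-0.4,0,0],[0,0,0]],[1,[0,0,-0.8],[0,0,0]],[0,[0,0,-0.6],[0,0,0]],[0,[0.2,0.85,0],[0,0,0]],[0,[0.3,0.85,0],[0,0,0]],[0,[0.38,0.9,0],[0,0,0]],[0,[0,0,0.6],[0,0,0]],[0,[0,0,0],[0,0,0]]]}}

```text
t: 6.18
tool_pos: [0.5705, -0.3091, 0.0356]
tool_rot: [-3.125, 0.293, 0.007]
contact_force: [0.2, -0.1, -0.0]
opening: -0.0
grip_force: 0.0
```

```bash
python3 - <<'E'
from h import *
import pickle
to(.5733,-.3102,.006,-.1858)
o=ctrl.get_obs();d=snap('wrist','w4.png'); pickle.dump((o,d),open('w4.pkl','wb')); print(o['opening'],w2b(o['tool_pos']))
E
```

```text
pos [ 0.5705 -0.3091  0.0356] head -0.1867 F [ 0.2 -0.1 -0. ]
shift [0.06 0.01 0.59] turn -0.01
-1.4195016539841117e-05 [-0.11813418 -0.23120943]
```

View pics/w4.png

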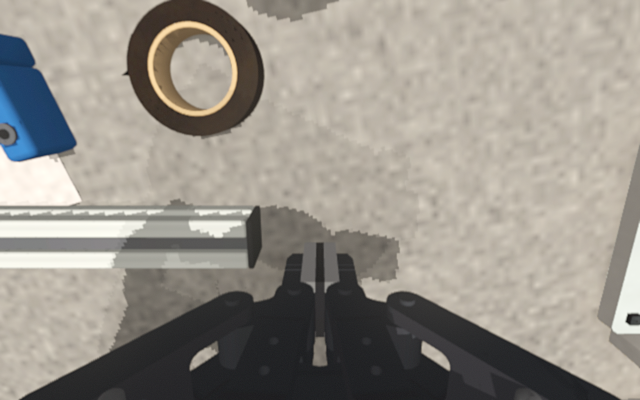

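The profile is still parallel to the image rows, its right end at column 250 and rows about 211–268, with the closed fingers just to its right. I'll check the lateral alignment before lowering.

```bash
python3 - <<'E'
from h import *
import pickle
o,d=pickle.load(open('w4.pkl','rb')); H=np.array(d['hand_eye']); e=dict(d); e['extrinsics']=np.linalg.inv(H)
zt=.0356-.025
for u,v in [(250,268),(250,211),(20,268)]:
    print((u,v),ray(e,u,v,zt))
E
```

```text
(250, 268) [-0.00907166 -0.03247779  0.0106    ]
(250, 211) [ 0.02022921 -0.03082995  0.0106    ]
(20, 268) [-0.00908135 -0.14479107  0.0106    ]
```

Request:
{"method": "play_rows", "body": {"series": [[0,[0.07,0,0.59],[0,0,0]],[0,[0,-0.25,0],[0,0,0]],[0,[0,-0.2,0],[0,0,0]],[0,[0,-0.2,0],[0,0,0]],[0,[0,-0.2,0],[0,0,0]],[0,[0,-0.2,0],[0,0,0]],[0,[0,-0.2,0],[0,0,0]],[0,[0,0,0],[0,0,0]]]}}

```text
t: 7.22
tool_pos: [0.5873, -0.2478, 0.0084]
tool_rot: [-3.127, 0.29, 0.001]
contact_force: [0.1, -0.1, -0.2]
opening: 0.0001
grip_force: 0.0
```

```bash
cat >> h.py <<'E'
def edges(img,c0=10,c1=235,r0=150,r1=330):
    "bright top-face band: first/last bright low-saturation row per column, line fits"
    g=img.astype(int); m=((g.min(2)>185)).astype(np.uint8)
    out=[]
    for c in range(c0,c1,5):
        r=np.flatnonzero(m[r0:r1,c]); 
        if len(r)>5: out.append((c,r0+r[0],r0+r[-1]))
    return np.array(out)
E
python3 - <<'E'
from h import *
import pickle
o=ctrl.get_obs();d=snap('wrist','w5.png'); pickle.dump((o,d),open('w5.pkl','wb'))
print(o['tool_pos'],head(o),o['contact_force'],w2b(o['tool_pos']))
for f in ('w4','w5'):
    e=edges(cv2.imread(f'pics/{f}.png')); print(f,e[::3].tolist())
E
```

```text
[ 0.58727676 -0.24777021  0.00844801] -0.18495213502921845 [ 0.12069697 -0.09998169 -0.22351087] [-0.09448333 -0.17215474]
w4 [[10, 160, 268], [25, 161, 268], [40, 158, 329], [55, 161, 268], [70, 179, 268], [85, 210, 268], [100, 210, 268], [115, 198, 257], [130, 210, 234], [190, 221, 229], [205, 210, 232], [220, 210, 236]]
w5 [[10, 150, 308], [25, 150, 308], [40, 150, 308], [55, 150, 308], [70, 150, 308], [85, 150, 273], [100, 150, 259], [115, 169, 243], [130, 190, 232], [145, 187, 217], [160, 181, 218], [175, 213, 224]]
```

Request:
{"method": "play_rows", "body": {"series": [[0,[0,-0.2,0],[0,0,0]],[0,[0,-0.2,0],[0,0,0]],[0,[0,-0.2,0],[0,0,0]],[0,[0,-0.2,0],[0,0,0]],[0,[0,-0.2,0],[0,0,0]],[0,[0,-0.2,0],[0,0,0]],[0,[0,0,0],[0,0,0]]]}}

```text
t: 8.15
tool_pos: [0.5987, -0.1891, 0.0089]
tool_rot: [-3.128, 0.29, -0.0]
contact_force: [0.7, -0.4, 0.1]
opening: -0.0002
grip_force: 0.0
```

```bash
python3 - <<'E'
from h import *
import pickle
o=ctrl.get_obs();d=snap('wrist','w6.png'); s=snap('scene','s6.png')
print(o['tool_pos'],head(o),o['contact_force'],w2b(o['tool_pos']))
e=edges(d['color']); print(e[::3].tolist())
a=cv2.resize(s['color'][168:258,265:395],None,fx=5,fy=5,interpolation=cv2.INTER_CUBIC)
cv2.imwrite('pics/s6c.png',a)
E
```

```text
[ 0.59865335 -0.18911952  0.00887091] -0.18470321621664937 [ 0.72251593 -0.40858612  0.11962963] [-0.07652028 -0.11517528]
[[10, 176, 308], [25, 172, 312], [40, 169, 308], [55, 161, 308], [70, 158, 308], [85, 150, 273], [100, 150, 260], [115, 150, 232], [130, 150, 225], [145, 150, 227], [160, 150, 228], [175, 150, 260], [190, 150, 261], [205, 150, 259], [220, 150, 241]]
```

View pics/s6c.png

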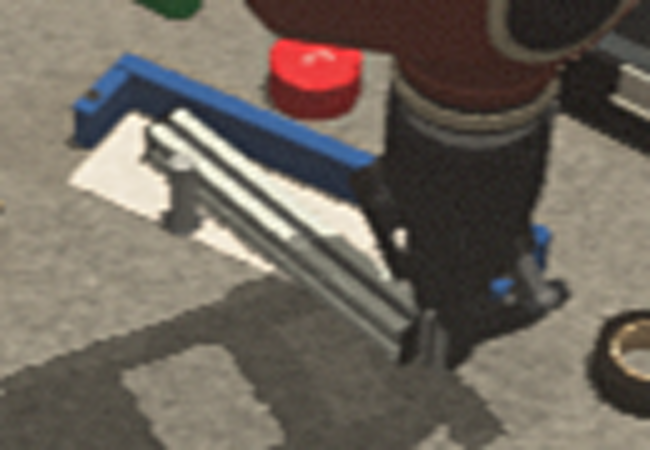

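Crop view: the profile's left end is now behind the post, with top corners at (177,112) and (150,128). The right end is inside the line of the right stop. I'll lift off and come round to the near face with the fingers part open.

Request:
{"method": "play_rows", "body": {"series": [[0,[0,0.3,0],[0,0,0]],[0,[0,0,-0.8],[0,0,0]],[0.7,[-0.4,0,-0.4],[0,0,0]],[0.7,[-0.47,-0.4,0],[0,0,0]],[0.7,[0,-0.85,0],[0,0,0]],[0.7,[0,-0.9,0],[0,0,0]],[0.7,[0,0,0.4],[0,0,0]],[0.7,[0,0,0],[0,0,0]]]}}

```text
t: 9.25
tool_pos: [0.571, -0.0917, 0.0465]
tool_rot: [-3.128, 0.292, 0.007]
contact_force: [-0.9, -0.1, -0.5]
opening: 0.0591
grip_force: 0.0
```

```bash
python3 - <<'E'
from h import *
import pickle
o=ctrl.get_obs();d=snap('wrist','w7.png'); pickle.dump((o,d),open('w7.pkl','wb'))
print(o['tool_pos'],head(o),o['contact_force'],w2b(o['tool_pos']),o['opening'])
E
```

```text
[ 0.57101396 -0.09168574  0.04654059] -0.1861617261728279 [-0.91168424 -0.07966573 -0.45690392] [-0.09291684 -0.01523315] 0.05907615471309149
```

View pics/w7.png

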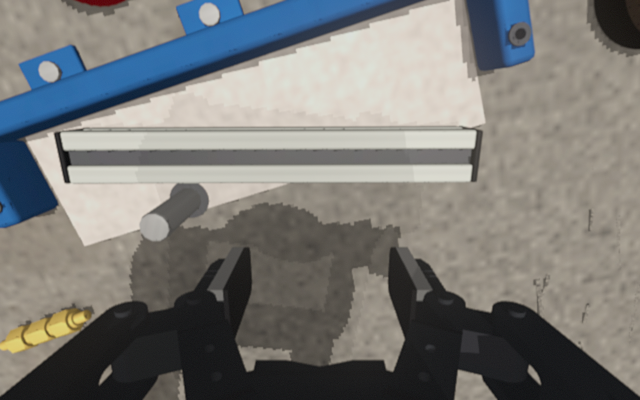

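The profile lies with its left end by the fence corner: top corners (62,131), (68,182), (480,130), (474,181). The post foot is at (190,198), close to the near face, and the fingers stand clear.

```bash
python3 - <<'E'
from h import *
import pickle
o,d=pickle.load(open('w7.pkl','rb'))
p=fitprof([(62,131),(68,182),(480,130),(474,181)],o,d)
h=head(o); m=np.array([[np.cos(h),np.sin(h)],[np.sin(h),-np.cos(h)]])
print('offset tool',m.T@(p[:2]-o['tool_pos'][:2]))
w=wcam(o,d)
for n,u,v in [('postfoot',188,200),('sheetnearR',485,124),('sheetnearL',84,245),('fenceL',33,137),('fenceR',459,2)]: print(n,w2b(ray(w,u,v,0)))
print('posttop',w2b(ray(w,155,226,.045)))
for nx,ny in [(-.022,-.03),(-.0365,-.03)]: print('goal',b2w(nx-.0115,ny))
E
```

```text
prof w [ 0.6177 -0.0784 -0.1837] bay [-0.0451 -0.0073] rel yaw -0.2975 res 7.1
offset tool [ 0.04338901 -0.02167379]
postfoot [-0.05731295  0.05037217]
sheetnearR [-0.06501493 -0.11761645]
sheetnearL [-0.06479925  0.12009274]
fenceL [0.00013039 0.11602789]
fenceR [-0.00347203 -0.11525708]
posttop [-0.05627975  0.04811005]
goal [ 0.63172332 -0.09961003]
goal [ 0.61731711 -0.10125657]
```

Request:
{"method": "play_rows", "body": {"series": [[0.7,[0,0,0.6],[0,0,0]],[0.7,[0,0,0.29],[0,0,0]],[0.7,[0.2,0,0],[0,0,0]],[0.7,[0.2,0,0],[0,0,0]],[0.7,[0.05,0,0],[0,0,-0.18]],[0.7,[0.06,0,0],[0,0,-0.18]],[0.7,[0.08,0,0],[0,0,-0.19]],[0.7,[0,0,0],[0,0,0]]]}}

```text
t: 10.3
tool_pos: [0.6024, -0.0963, 0.0045]
tool_rot: [3.137, -0.17, 0.002]
contact_force: [-0.2, -0.1, -1.1]
opening: 0.0597
grip_force: 0.0
```

```bash
python3 - <<'E'
from h import *
import pickle
o=ctrl.get_obs();d=snap('wrist','w8.png'); pickle.dump((o,d),open('w8.pkl','wb'))
h=head(o); c=o['tool_pos'][:2]+.0235*np.array([np.cos(h),np.sin(h)])+.0217*np.array([-np.sin(h),np.cos(h)])
print(o['tool_pos'],h,o['contact_force'],o['opening'],'est center bay',w2b(c),'phi',BAY[2]-h)
g=d['color'].min(2)
for c in range(20,631,40):
    r=np.flatnonzero(g[150:300,c]>185); print(c,(150+r[0],150+r[-1]) if len(r) else None,end=' ')
E
```

```text
[ 0.6023699  -0.09630332  0.00452764] -0.1083734817327165 [-0.17806949 -0.05913252 -1.11772466] 0.05965052928969098 est center bay [-0.03458408 -0.00739306] phi 0.2221734817327165
20 (np.int64(196), np.int64(296)) 60 (np.int64(185), np.int64(299)) 100 (np.int64(169), np.int64(258)) 140 (np.int64(160), np.int64(254)) 180 (np.int64(150), np.int64(254)) 220 (np.int64(150), np.int64(242)) 260 (np.int64(150), np.int64(215)) 300 (np.int64(150), np.int64(215)) 340 (np.int64(150), np.int64(255)) 380 (np.int64(150), np.int64(255)) 420 (np.int64(150), np.int64(256)) 460 (np.int64(150), np.int64(256)) 500 (np.int64(150), np.int64(256)) 540 None 580 None 620 None
```

Request:
{"method": "play_rows", "body": {"series": [[0.7,[-0.4,0,0],[0,0,0]],[0.7,[0,0,-0.8],[0,0,0]],[0,[0,0.4,-0.3],[0,0,0]],[0,[0.4,0.85,0],[0,0,0]],[0,[0.47,0.91,0],[0,0,0]],[0,[0,0,0.5],[0,0,0]],[0,[0,0,0.5],[0,0,0]],[0,[0,0,0],[0,0,0]]]}}

```text
t: 11.35
tool_pos: [0.6112, -0.2064, 0.0063]
tool_rot: [-3.135, 0.172, 0.008]
contact_force: [0.7, 1.3, -0.1]
opening: 0.0
grip_force: 0.0
```

```bash
python3 - <<'E'
from h import *
c=b2w(-.0346,-.0074); h=-.1083; a=np.array([-np.sin(h),np.cos(h)])
to(*(c-.1295*a),.008,h); print(ctrl.get_obs()['opening'])
E
```

```text
pos [ 0.6112 -0.2064  0.0063] head -0.1098 F [ 0.7  1.3 -0.1]
shift [ 0.06 -0.01 -0.03] turn -0.01
4.4680935298265295e-05
```

Request:
{"method": "play_rows", "body": {"series": [[0,[0.04,-0.15,0],[0,0,0]],[0,[0,-0.13,0],[0,0,0]],[0,[0,-0.08,0],[0,0,0]],[0,[0,-0.08,0],[0,0,0]],[0,[0,-0.08,0],[0,0,0]],[0,[0,0,0],[0,0,0]]]}}

```text
t: 12.1
tool_pos: [0.6184, -0.1803, 0.0095]
tool_rot: [-3.137, 0.171, -0.001]
contact_force: [0.5, -0.7, 0.8]
opening: 0.0
grip_force: 0.6
```

```bash
python3 - <<'E'
from h import *
o=ctrl.get_obs(); h=head(o); print(o['tool_pos'],h,o['contact_force'],w2b(o['tool_pos']), w2b(o['tool_pos'][:2]+.1145*np.array([-np.sin(h),np.cos(h)])))
E
```

```text
[ 0.61844463 -0.1803475   0.00949035] -0.10872074371382785 [ 0.53881842 -0.69094989  0.81412515] [-0.0558609  -0.10870739] [-0.03059202  0.00296953]
```

Request:
{"method": "play_rows", "body": {"series": [[0,[0,0.15,0],[0,0,0]],[0,[0,0,-0.8],[0,0,0]],[0.7,[-0.45,0,-0.2],[0,0,0]],[0.7,[-0.42,-0.5,0],[0,0,0]],[0.7,[0,-0.7,0],[0,0,0]],[0.7,[0,-0.74,0],[0,0,0]],[0.7,[0,0,0.3],[0,0,0]],[0.7,[0,0,0],[0,0,0]]]}}

```text
t: 13.1
tool_pos: [0.583, -0.0869, 0.042]
tool_rot: [-3.136, 0.171, 0.007]
contact_force: [-0.2, 0.3, -0.0]
opening: 0.0598
grip_force: 0.0
```

```bash
cat >> h.py <<'E'
def near(d,r0,r1,cols):
    "row of strongest bright->dark step (downwards) per column"
    g=cv2.GaussianBlur(cv2.cvtColor(d['color'],cv2.COLOR_BGR2GRAY),(5,3),0).astype(float)
    return [(c,r0+int(np.argmin(np.gradient(g[r0:r1,c]))),g[r0:r1,c].max().round()) for c in cols]
E
python3 - <<'E'
from h import *
import pickle
o,d=pickle.load(open('w7.pkl','rb')); print('ref w7',near(d,168,200,range(40,500,40)))
o=ctrl.get_obs();d=snap('wrist','w9.png'); pickle.dump((o,d),open('w9.pkl','wb'))
print(o['tool_pos'],head(o),o['contact_force'],w2b(o['tool_pos']),o['opening'])
print(near(d,140,230,range(20,600,30)))
# predicted outline for assumed pose phi .2, centre (-.031,.003)
w=wcam(o,d)
for phi in (.16,.2,.22):
    P=[b2w(-.031+np.cos(phi)*x+np.sin(phi)*y,.003-np.sin(phi)*x+np.cos(phi)*y) for x,y in [(-.0125,.1),(-.0125,-.1)]]
    print(phi,[proj(w,[*q,.025]).round() for q in P])
E
```

```text
ref w7 [(40, 169, np.float64(121.0)), (80, 182, np.float64(216.0)), (120, 181, np.float64(214.0)), (160, 181, np.float64(205.0)), (200, 185, np.float64(201.0)), (240, 198, np.float64(204.0)), (280, 186, np.float64(200.0)), (320, 181, np.float64(201.0)), (360, 182, np.float64(203.0)), (400, 182, np.float64(205.0)), (440, 181, np.float64(217.0)), (480, 174, np.float64(156.0))]
[ 0.58297944 -0.08687856  0.04200377] -0.10887931656170284 [-0.20346079  0.29742538 -0.03094492] [-0.08048288 -0.01181579] 0.05975540264129946
[(20, 225, np.float64(132.0)), (50, 166, np.float64(184.0)), (80, 150, np.float64(220.0)), (110, 150, np.float64(216.0)), (140, 150, np.float64(217.0)), (170, 150, np.float64(207.0)), (200, 150, np.float64(203.0)), (230, 150, np.float64(204.0)), (260, 150, np.float64(204.0)), (290, 205, np.float64(207.0)), (320, 149, np.float64(205.0)), (350, 149, np.float64(206.0)), (380, 149, np.float64(208.0)), (410, 149, np.float64(209.0)), (440, 149, np.float64(220.0)), (470, 149, np.float64(220.0)), (500, 159, np.float64(217.0)), (530, 146, np.float64(160.0)), (560, 171, np.float64(153.0)), (590, 175, np.float64(158.0))]
0.16 [array([ 56., 194.]), array([478., 169.])]
0.2 [array([ 52., 186.]), array([476., 177.])]
0.22 [array([ 51., 182.]), array([475., 181.])]
```

```bash
python3 - <<'E'
from h import *
import pickle
for f in ('w7','w9'):
    o,d=pickle.load(open(f+'.pkl','rb')); g=cv2.cvtColor(d['color'],cv2.COLOR_BGR2GRAY)
    for r in (172,176,179): print(f,r,'L',[(c,int(g[r,c])) for c in range(44,84,4)],'R',[(c,int(g[r,c])) for c in range(460,520,4)])
print([(r,int(g[r,110]),int(g[r,450])) for r in range(165,195,2)])
E
```

```text
w7 172 L [(44, 200), (48, 215), (52, 217), (56, 217), (60, 216), (64, 43), (68, 144), (72, 205), (76, 206), (80, 205)] R [(460, 211), (464, 212), (468, 213), (472, 78), (476, 65), (480, 157), (484, 160), (488, 148), (492, 145), (496, 148), (500, 139), (504, 141), (508, 147), (512, 152), (516, 153)]
w7 176 L [(44, 115), (48, 218), (52, 217), (56, 219), (60, 218), (64, 36), (68, 75), (72, 210), (76, 209), (80, 209)] R [(460, 216), (464, 216), (468, 218), (472, 55), (476, 75), (480, 147), (484, 147), (488, 144), (492, 146), (496, 149), (500, 143), (504, 141), (508, 145), (512, 145), (516, 144)]
w7 179 L [(44, 48), (48, 199), (52, 217), (56, 218), (60, 217), (64, 76), (68, 37), (72, 212), (76, 210), (80, 210)] R [(460, 216), (464, 215), (468, 217), (472, 55), (476, 86), (480, 143), (484, 142), (488, 145), (492, 150), (496, 152), (500, 143), (504, 141), (508, 145), (512, 142), (516, 142)]
w9 172 L [(44, 40), (48, 39), (52, 132), (56, 46), (60, 137), (64, 207), (68, 208), (72, 207), (76, 207), (80, 207)] R [(460, 215), (464, 215), (468, 214), (472, 215), (476, 58), (480, 75), (484, 160), (
[... 242 characters left out ...]
 217), (472, 218), (476, 59), (480, 96), (484, 156), (488, 154), (492, 159), (496, 157), (500, 154), (504, 154), (508, 150), (512, 147), (516, 147)]
w9 179 L [(44, 43), (48, 41), (52, 39), (56, 44), (60, 35), (64, 214), (68, 213), (72, 212), (76, 212), (80, 212)] R [(460, 218), (464, 219), (468, 219), (472, 218), (476, 62), (480, 115), (484, 153), (488, 153), (492, 158), (496, 152), (500, 149), (504, 154), (508, 147), (512, 142), (516, 142)]
[(165, 96, 130), (167, 175, 203), (169, 212, 219), (171, 211, 215), (173, 207, 214), (175, 208, 215), (177, 210, 218), (179, 212, 219), (181, 212, 218), (183, 198, 185), (185, 196, 149), (187, 214, 153), (189, 214, 151), (191, 214, 148), (193, 213, 148)]
```

The measured angle is about 0.22 rad, with the corner at the fence. Now I'll swing the right end in.

Request:
{"method": "play_rows", "body": {"series": [[0.7,[0,0,0.5],[0,0,0]],[0.7,[0,0,0.28],[0,0,0]],[0.7,[0.2,0,0],[0,0,0]],[0.7,[0.2,0,0],[0,0,0]],[0.7,[0.09,0,0],[0,0,-0.25]],[0.7,[0.08,0,0],[0,0,-0.25]],[0.7,[0.08,0,0],[0,0,-0.25]],[0.7,[0.08,0,0],[0,0,-0.25]]]}}

```text
t: 14.15
tool_pos: [0.6212, -0.0902, 0.0055]
tool_rot: [3.141, 0.052, -0.0]
contact_force: [-2.8, -2.3, 2.0]
opening: 0.0598
grip_force: 1.6
```

```bash
cat >> h.py <<'E'
def stat(f):
    import pickle
    o=ctrl.get_obs();d=snap('wrist',f+'.png'); pickle.dump((o,d),open(f+'.pkl','wb'))
    h=head(o); c=o['tool_pos'][:2]+.0235*np.array([np.cos(h),np.sin(h)])
    print(o['tool_pos'].round(4),'phi',round(BAY[2]-h,4),'F',o['contact_force'].round(1),'tcp bay',w2b(o['tool_pos']).round(4),'prof axis pt',w2b(c).round(4))
    print(near(d,225,290,list(range(20,200,30))+list(range(260,400,30))+list(range(440,630,30))))
E
python3 -c "from h import *; stat('w10')"
```

```text
[ 0.6212 -0.0902  0.0055] phi 0.0807 F [-2.8 -2.3  2. ] tcp bay [-0.0429 -0.0194] prof axis pt [-0.0194 -0.0213]
[(20, 268, np.float64(220.0)), (50, 258, np.float64(227.0)), (80, 271, np.float64(188.0)), (110, 256, np.float64(159.0)), (140, 232, np.float64(143.0)), (170, 273, np.float64(201.0)), (260, 254, np.float64(141.0)), (290, 225, np.float64(140.0)), (320, 239, np.float64(185.0)), (350, 254, np.float64(212.0)), (380, 254, np.float64(214.0)), (440, 282, np.float64(223.0)), (470, 285, np.float64(223.0)), (500, 283, np.float64(227.0)), (530, 249, np.float64(185.0)), (560, 270, np.float64(176.0)), (590, 233, np.float64(160.0)), (620, 271, np.float64(167.0))]
```

Request:
{"method": "play_rows", "body": {"series": [[0.7,[0.05,0,0],[0,0,-0.15]],[0.7,[0.05,0,0],[0,0,-0.15]],[0.7,[0.04,0,0],[0,0,-0.15]],[0.7,[0.03,0,0],[0,0,-0.13]],[0.7,[0,0,0],[0,0,0]]]}}

```text
t: 14.82
tool_pos: [0.6295, -0.0896, 0.0053]
tool_rot: [3.137, 0.176, -0.0]
contact_force: [-3.4, -2.0, 1.6]
opening: 0.0598
grip_force: 1.5
```

```bash
python3 -c "from h import *; stat('w11')"
```

```text
[ 0.6295 -0.0896  0.0053] phi 0.0019 F [-3.4 -2.   1.6] tcp bay [-0.0345 -0.0198] prof axis pt [-0.011  -0.0199]
[(20, 270, np.float64(227.0)), (50, 250, np.float64(230.0)), (80, 243, np.float64(163.0)), (110, 245, np.float64(160.0)), (140, 255, np.float64(145.0)), (170, 278, np.float64(143.0)), (260, 242, np.float64(143.0)), (290, 254, np.float64(143.0)), (320, 255, np.float64(142.0)), (350, 256, np.float64(213.0)), (380, 255, np.float64(215.0)), (440, 282, np.float64(224.0)), (470, 254, np.float64(222.0)), (500, 254, np.float64(228.0)), (530, 237, np.float64(163.0)), (560, 230, np.float64(156.0)), (590, 258, np.float64(110.0)), (620, 279, np.float64(167.0))]
```

Request:
{"method": "play_rows", "body": {"series": [[0.7,[0.03,0,0],[0,0,0]],[0.7,[0.02,0,0],[0,0,0]],[0.7,[0,0,0],[0,0,0]]]}}

```text
t: 15.25
tool_pos: [0.6296, -0.0896, 0.0052]
tool_rot: [-3.136, -0.177, 0.01]
contact_force: [-12.0, -2.9, 9.0]
opening: 0.0601
grip_force: 6.0
```

```bash
python3 -c "from h import *; stat('w12')"
```

```text
[ 0.6296 -0.0896  0.0052] phi 0.001 F [-12.   -2.9   9. ] tcp bay [-0.0344 -0.0198] prof axis pt [-0.0109 -0.0198]
[(20, 270, np.float64(228.0)), (50, 246, np.float64(231.0)), (80, 256, np.float64(163.0)), (110, 243, np.float64(160.0)), (140, 256, np.float64(145.0)), (170, 278, np.float64(143.0)), (260, 255, np.float64(146.0)), (290, 255, np.float64(142.0)), (320, 232, np.float64(143.0)), (350, 253, np.float64(212.0)), (380, 256, np.float64(215.0)), (440, 282, np.float64(225.0)), (470, 254, np.float64(222.0)), (500, 255, np.float64(228.0)), (530, 239, np.float64(164.0)), (560, 282, np.float64(151.0)), (590, 260, np.float64(110.0)), (620, 281, np.float64(166.0))]
```

The force rose with no motion, so the profile is seated against the fence. I'll back off and check the pose from above.

Request:
{"method": "play_rows", "body": {"series": [[0.7,[-0.1,0,0],[0,0,0]],[0.7,[-0.4,0,0],[0,0,0]],[0.7,[-0.2,0,0],[0,0,0]],[0.7,[0,0,-0.8],[0,0,0]],[0.7,[0,0,-0.9],[0,0,0]],[0.7,[0,0,-0.9],[0,0,0]],[0.7,[0,0,0],[0,0,0]]]}}

```text
t: 16.18
tool_pos: [0.6009, -0.0939, 0.1411]
tool_rot: [3.134, 0.175, 0.017]
contact_force: [0.4, -0.6, 0.4]
opening: 0.0597
grip_force: 0.0
```

```bash
python3 - <<'E'
from h import *
import pickle
o=ctrl.get_obs();d=snap('wrist','w13.png'); pickle.dump((o,d),open('w13.pkl','wb')); w=wcam(o,d)
print(o['tool_pos'],head(o))
g=cv2.cvtColor(d['color'],cv2.COLOR_BGR2GRAY)
# expected corners if flush at centre y=0
for y in (.1,0,-.1): print(y,[proj(w,[*b2w(x,y),.025]).round(1) for x in (-.025,0)],'fence top inner',proj(w,[*b2w(0,y),.03]).round(1))
P=[proj(w,[*b2w(-.019,y),.025]) for y in np.arange(-.13,.131,.002)]
print('along near stripe (y mm: grey)',[(int(round(1000*y)),int(g[int(round(p[1])),int(round(p[0]))])) for y,p in zip(np.arange(-.13,.131,.002),P) if (abs(y)>.08) and 0<=p[0]<640 and 0<=p[1]<400])
for y in (-.09,-.05,0,.03,.08):
    print('across y',y,[(x,int(g[tuple(np.round(proj(w,[*b2w(x/1000,y),.025])[::-1]).astype(int))])) for x in range(-34,8,2)])
E
```

```text
[ 0.60091508 -0.09386585  0.14114   ] 0.11168150707341007
0.1 [array([153.9, 143.9]), array([149.4, 109.1])] fence top inner [146.1 109.3]
0 [array([288.9, 143.5]), array([288. , 108.8])] fence top inner [287.4 108.9]
-0.1 [array([423.7, 143.2]), array([426.4, 108.4])] fence top inner [428.5 108.6]
along near stripe (y mm: grey) [(-130, 113), (-128, 118), (-126, 118), (-124, 119), (-122, 121), (-120, 106), (-118, 87), (-116, 69), (-114, 71), (-112, 71), (-110, 70), (-108, 139), (-106, 151), (-104, 196), (-102, 222), (-100, 227), (-98, 226), (-96, 73), (-94, 221), (-92, 232), (-90, 231), (-88, 230), (-86, 230), (-84, 231), (-82, 231), (80, 221), (82, 221), (84, 220), (86, 221), (88, 221), (90, 221), (92, 221), (94, 221), (96, 221), (98, 221), (100, 50), (102, 224), (104, 230), (106, 231), (108, 153), (110, 45), (112, 48), (114, 50), (116, 50), (118, 50), (120, 50), (122, 82), (124, 104), (126, 111), (128, 111), (130, 109)]
across y -0.09 [(-34, 225), (-32, 225), (-30, 224), (-28, 223), (-26, 223), (-24, 213), (-22, 230), (-20, 232), (-18, 231), (-16, 228), (-14, 128), (-12, 131), (-10
[... 406 characters left out ...]
, (-26, 214), (-24, 191), (-22, 216), (-20, 213), (-18, 212), (-16, 200), (-14, 115), (-12, 118), (-10, 118), (-8, 144), (-6, 218), (-4, 212), (-2, 211), (0, 212), (2, 93), (4, 106), (6, 106)]
across y 0.03 [(-34, 214), (-32, 214), (-30, 215), (-28, 215), (-26, 218), (-24, 199), (-22, 213), (-20, 212), (-18, 213), (-16, 191), (-14, 114), (-12, 113), (-10, 112), (-8, 151), (-6, 217), (-4, 215), (-2, 212), (0, 208), (2, 86), (4, 105), (6, 107)]
across y 0.08 [(-34, 222), (-32, 223), (-30, 227), (-28, 226), (-26, 225), (-24, 204), (-22, 223), (-20, 222), (-18, 224), (-16, 214), (-14, 109), (-12, 114), (-10, 108), (-8, 184), (-6, 224), (-4, 224), (-2, 222), (0, 206), (2, 89), (4, 107), (6, 108)]
```

Both ends lie flush: the top face runs from x = -24 to +1 mm all along the fence. The end caps are at y = -96 and +100 mm, so the centre is about 2 mm off the bay's middle. Handing in.

```bash
python3 -c "from h import *; print(ctrl.finish_job())"
```

```text
the job is handed in; nothing more can be done
None
```

The job is handed in with no verdict returned: by the last camera measurement the profile lies against the rear fence along its whole length, centred within about 2 mm between the end stops.

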